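# Square up a row of memo pads in the pad press

## Task

Get the four memo pads ready for head taping: with the long edge of the held ruler, never with the gripper itself, push the whole row back until the ruler sits firmly, but not forced, against both steel stops, so that all the red heads are flush with the stop line. Then lay the ruler flat on the right-hand desk again and lower the press bar gently onto the pads, without letting it drop. Do not disturb the glue bottle, the stapler or the flask.

Things in the scene. Friction and masses are not known exactly. Their poses are not given: they have to be found in the camera images.
- pad_press: Pad press fixed on the left-hand desk: plywood board 190 x 330 x 12 mm with two steel stops and a hinged hold-down bar. Origin on the desk midway between the stops, on the stop line; x = the way pads are pushed (to the hinge), y = along the row (stops at y = +144 and -144 mm), z up. Board: x -45 to +145 mm, top at z = 12 mm. Hinge axis along y at x = 108, z = 46 mm.
- stop_left: Fixed steel block 18 x 16 x 22 mm high standing on the board at the +y end of the row. Origin at the foot of its flat front face, which looks to -x of the press. The two front faces are the stop line, where the pads' heads belong.
- stop_right: The same steel block at the -y end of the row.
- ruler: Aluminium safety ruler, 0.22 kg, flat on the right-hand desk: blade 320 (its y) x 64 (its x) x 5 mm, with a gripping rib 14 mm wide, 290 mm long along the middle, its top 26 mm above the underside. Origin at the centre of the underside. Either long edge (x = +32 or -32 mm) is a straight pushing edge. It can turn a little in the fingers when only one end meets a stop.
- press_bar (a joint): Hold-down bar of the press, rad: about 1.65 = open, leaning back past upright against its stop, where it stays; 0 = down, its rubber face level on the 28 mm pads. 0.55 kg, the hinge is almost free: once past upright it falls unless carried.
- press_handle (a point): Middle of the bar's black round handle, 12 mm thick, 126 mm long along the press's y, free all round (at least 20 mm clear of the bar). It swings about the hinge on a radius of 111 mm; bar down: at x = 3, z = 82 mm of the press frame; bar open: at about x = 152, z = 148 mm.
- glue_bottle: Bystander: white paste bottle, 50 mm across, 151 mm tall, standing on the right-hand desk beyond the ruler. Origin at its underside.
- stapler: Bystander: grey desk stapler, 34 x 138 x 50 mm, on the right-hand desk beyond the ruler. Origin at its underside.
- flask: Bystander: orange drinking flask, 72 mm across, 250 mm tall, standing on the right-hand desk. Origin at its underside.
- pad_1: Gummed memo pad number 1 of 4 counted from the +y end of the row, stiff white block with a dull blue cover, 90 (its x) x 54 (its y) x 28 mm, 0.09 to 0.18 kg, on the press board. Origin at the middle of the foot of its red gummed head face; the pad runs from there to +x. Heads start 8 to 32 mm in front (-x) of the stop line, slightly askew.
- pad_2: Gummed memo pad number 2 of 4 counted from the +y end of the row, stiff white block with a dull blue cover, 90 (its x) x 54 (its y) x 28 mm, 0.09 to 0.18 kg, on the press board. Origin at the middle of the foot of its red gummed head face; the pad runs from there to +x. Heads start 8 to 32 mm in front (-x) of the stop line, slightly askew.
- pad_3: Gummed memo pad number 3 of 4 counted from the +y end of the row, stiff white block with a dull blue cover, 90 (its x) x 54 (its y) x 28 mm, 0.09 to 0.18 kg, on the press board. Origin at the middle of the foot of its red gummed head face; the pad runs from there to +x. Heads start 8 to 32 mm in front (-x) of the stop line, slightly askew.
- pad_4: Gummed memo pad number 4 of 4 counted from the +y end of the row, stiff white block with a dull blue cover, 90 (its x) x 54 (its y) x 28 mm, 0.09 to 0.18 kg, on the press board. Origin at the middle of the foot of its red gummed head face; the pad runs from there to +x. Heads start 8 to 32 mm in front (-x) of the stop line, slightly askew.

How it is judged:
By the outcome, as a careful person would: the job done as asked, in the order asked, and still so for the second after the job is handed in, with the robot touching nothing.
It also fails if it takes over 72 s, if anything falls off the work surface, if the arm or the gripper's body presses on something with over 40 N, if the wrist force passes 120 N, or if a joint passes its speed limit or range.

## Robot

A 6-joint arm with a two-finger parallel gripper is mounted at the origin on a cart in front of the work surface, level with it; the furniture and walls round the work are solid. World frame = base frame: x ahead of the robot, y to its left, z up, the work surface at z = 0. Lengths are in m, angles in rad, forces in N, time in s.
With the tool pointing down it reaches from about 0.35 to 0.8 m from the base axis. Payload 7.3 kg.
Tool frame: the origin (TCP) lies at the very end of the fingers, on their centre line; the grasp point (between the pads) lies 19 mm behind it; z points along the fingers, y is the direction in which the jaws open and shut (so a half turn about z gives the same grasp; the last joint's range is limited). The gripper opens to 85 mm and grips with 20 to 120 N. Pads are 22 mm wide; open, the fingers measure 114 mm over their backs; the gripper's body (76 mm by 85 mm) begins 54 mm behind the grasp point. The pads swing forward as they close: fully open they stand 13 mm farther back than shut.
Start: joints at [1.137, 0.342, 1.524, -0, 1.275, -0.146], TCP at [0.149, 0.503, 0.231] pointing down, gripper open.
Joint ranges: [-2.53, 2.53], [-0.77, 2.02], [0.04, 2.7], [-1, 4.14], [0.28, 2.66], [-3.11, 3.11]. Speed limits (rad/s): [2.57, 2.57, 3.14, 3.14, 3.14, 3.14].

## Interface

Orientations are given as a rotation vector (axis times angle).
In Python, from rig import bot gives the robot as it stands.
- The arm moves only by the shell command python3 -m pendant 'ROWS' [FORCE]. ROWS is JSON, a list of rows, each an object of numbers: "x", "y", "z": the shift along the tool's x, y, z in cm; "rx", "ry", "rz": the turn, a rotation vector about the tool's x, y, z in rad; "jaw": the finger opening in cm, from 0 to 8.54. In form: [{"x": .., "y": .., "z": .., "rx": .., "ry": .., "rz": .., "jaw": ..}, ...]. A call has 1 to 20 rows; each row is the pose to reach, as a shift and turn from the pose measured when the call began, along the tool's axes at that moment; what a row does not reach only later rows make up. A row lasts 1/10 s, in which the tool goes at most 50 mm and 8.59 degrees, less where a joint would pass 70% of its speed; a pose out of reach is approached as far as the arm can. A call with a gripper value outside its range is refused whole. The fingers move at their own pace and stop on an object; FORCE is the grip in N (left out, the last holds). Time passes only in rows, so rows that repeat a pose let the fingers close. It gives the time, the measured TCP pose, the force and the opening at its end, in the units of the state.
- bot.state(): the state, without advancing time (a new reading comes with each control period).
- bot.grab_frame(name): name is "side" or "top" or "wrist"; returns a dict with "color" (480x640x3 uint8, red, green, blue), "range_z" (480x640 float32, m along the optical axis (not along the pixel's ray), 0 where there is no reading), "fx", "fy", "cx", "cy" (pixels), "k1" (the pictures are not rectified: a ray, as slopes to the right and down, at radius r is drawn at 1 + k1 r^2 times it, then the intrinsics apply), "T" (4x4, takes a point from camera to world coordinates); the wrist camera has in their place "tool_from_camera" (4x4, takes a point from camera to tool coordinates, whose origin is the TCP and whose axes are the flange's). Camera axes: x right, y up, looking along -z (the intrinsics and any distortion apply to the point x, -y, -z); pixel columns grow to the right and rows downward; lengths in m; the calibration is good to about 2 mm. A picture is of the moment at which its call begins: read the wrist's pose just before it.
- bot.hand_in(): hands the job in, once; it reports no verdict.
The state is a dict: "clock": time; "joint_pos": joint angles; "joint_velocities": joint speeds; "tau": joint torques, N m; "tool_pos": TCP position; "tcp_rot": TCP orientation; "force": force on the tool from outside, world axes, zero at the start; "torque": the same for the moment, N m; "width": finger opening in m.
Only numpy, scipy, OpenCV 4.12 (cv2) and the standard library are available. Lean on these libraries where they do the work, as an engineer would, in place of code of your own. Each camera call takes 0.05 s, during which the arm holds its last target. There are 200 camera calls.

## Working session

There is one attempt and no reset: what is moved stays moved. The work goes in short steps, Python scripts to look and compute and a shell command to move; the robot and the scene stay as the last step left them, time stands still between calls to the robot, and variables do not carry over. Pictures are saved under pics/ and viewed, about 8 in all and at most 12, crops included, and the job is handed in when it is done.

```bash
ls; mkdir -p pics; cat > h.py <<'E'
import numpy as np, cv2
from rig import bot
from scipy.spatial.transform import Rotation as R
def grab(n,f=None):
    s=bot.state(); d=bot.grab_frame(n)
    if n=='wrist':
        T=np.eye(4);T[:3,:3]=R.from_rotvec(s['tcp_rot']).as_matrix();T[:3,3]=s['tool_pos'];d['T']=T@d['tool_from_camera']
    if f: cv2.imwrite('pics/'+f,d['color'][:,:,::-1])
    return d
def ray(d,uv):
    uv=np.atleast_2d(np.array(uv,float)); K=np.array([[d['fx'],0,d['cx']],[0,d['fy'],d['cy']],[0,0,1]])
    p=(uv-[d['cx'],d['cy']])/[d['fx'],d['fy']]; q=p.copy()
    for _ in range(10): q=p/(1+d['k1']*(q**2).sum(1,keepdims=True))
    v=np.c_[q[:,0],-q[:,1],-np.ones(len(q))]
    return d['T'][:3,3], v@d['T'][:3,:3].T
def plane(d,uv,z):
    o,v=ray(d,uv); return o+v*((z-o[2])/v[:,2])[:,None]
def cloud(d):
    vv,uu=np.mgrid[0:480,0:640]; o,v=ray(d,np.c_[uu.ravel(),vv.ravel()])
    return (o+v*d['range_z'].reshape(-1,1)).reshape(480,640,3)
def proj(d,P):
    P=np.atleast_2d(P); c=(P-d['T'][:3,3])@d['T'][:3,:3]; q=np.c_[c[:,0],-c[:,1]]/-c[:,2:]
    q=q*(1+d['k1']*(q**2).sum(1,keepdims=True)); return q*[d['fx'],d['fy']]+[d['cx'],d['cy']]
E
python3 - <<'E'
from h import *
s=bot.state();print(s)
t=grab('top','top0.png');grab('side','side0.png')
print(t['T'],t['fx'],t['k1'])
E
```

```text
pics
{'clock': 0.0, 'joint_pos': array([ 1.13702065e+00,  3.42722753e-01,  1.52501163e+00, -4.25123045e-05,
        1.27541374e+00, -1.46073258e-01]), 'joint_velocities': array([ 5.52541404e-04, -2.98693128e-05, -2.16311179e-03,  5.80519714e-04,
       -7.42830092e-04, -5.11885696e-05]), 'tau': array([-1.49552590e-03, -4.33693528e+01, -2.46004128e+01, -2.57548327e-04,
        8.37134983e-03, -7.59033156e-06]), 'tool_pos': array([0.14882467, 0.5030423 , 0.23062783]), 'tcp_rot': array([-4.50287325e-01, -3.10874431e+00,  2.35930428e-03]), 'force': array([-0.81809404, -0.26386679, -0.23188951]), 'torque': array([-4.80896937e-03,  6.20171162e-05,  2.56849328e-02]), 'width': 0.08530620101429792}
[[-0.01341547  0.9978482  -0.06417945  0.4340156 ]
 [-0.99981234 -0.0124894   0.01480891 -0.00671937]
 [ 0.01397548  0.06436607  0.99782849  1.83161091]
 [ 0.          0.          0.          1.        ]] 576.110747734193 -0.12462979187817065
```

View pics/top0.png

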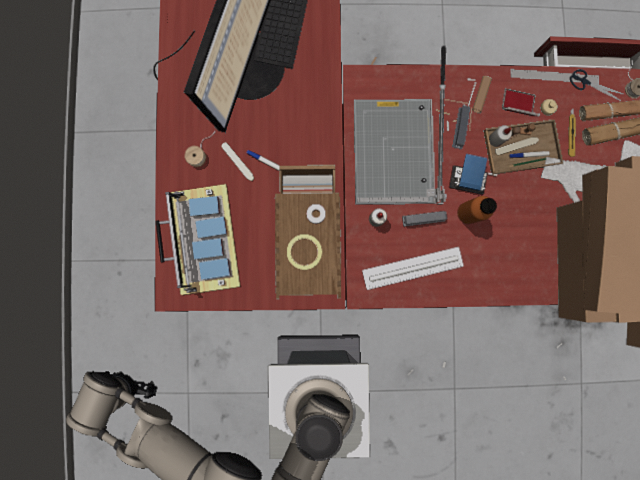

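View pics/side0.png

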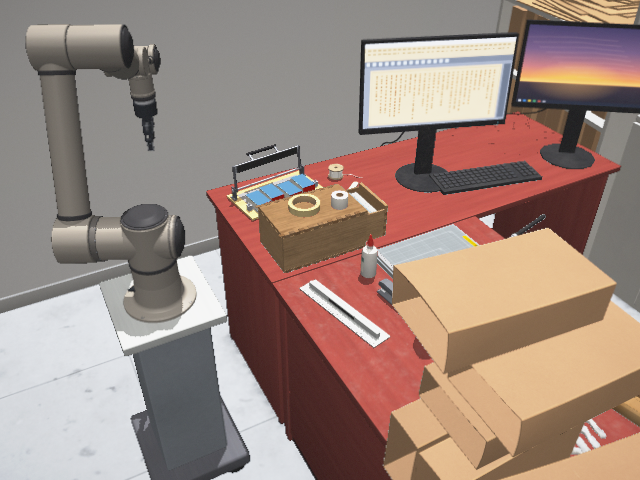

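The top view shows the press at about (205,240), with the row running along world x and the hinge on the left. The ruler is at (413,268), the bottle at (379,216), the stapler at (425,219) and the flask at (480,208). A wooden box sits between the desks at (308,240).

```bash
python3 - <<'E'
from h import *
d=grab('top'); C=cloud(d); c=d['color'].astype(int); hsv=cv2.cvtColor(d['color'],cv2.COLOR_RGB2HSV)
def reg(u0,v0,u1,v1):
    m=np.zeros((480,640),bool); m[v0:v1,u0:u1]=1; return m
def rect(m,z,n=''):
    m=m.astype(np.uint8); k,l,s,_=cv2.connectedComponentsWithStats(m)
    i=1+np.argmax(s[1:,4]); cn=max(cv2.findContours((l==i).astype(np.uint8),0,2)[0],key=cv2.contourArea)
    P=plane(d,cn.reshape(-1,2),z)[:,:2]; r=cv2.minAreaRect((P*1000).astype(np.float32)); print(n,r,np.round(cv2.boxPoints(r))); return l==i
m=(hsv[...,1]<60)&(hsv[...,2]>120)&reg(355,240,475,295)
k=rect(m,0.005,'ruler'); print(np.percentile(C[k][:,2],[5,50,95]))
b=(hsv[...,0]>95)&(hsv[...,0]<125)&(hsv[...,1]>60)&reg(170,180,245,300)
n,l,s,ce=cv2.connectedComponentsWithStats(b.astype(np.uint8))
for i in range(1,n):
    if s[i,4]>100: rect(l==i,0.04,'pad')
y=(hsv[...,0]>18)&(hsv[...,0]<35)&(hsv[...,1]>40)&(hsv[...,2]>140)&reg(150,180,245,300)
P=plane(d,np.argwhere(y)[:,::-1],0.012)[:,:2]; r=cv2.minAreaRect((P*1000).astype(np.float32)); print('board',r,cv2.boxPoints(r).round())
for n,u in dict(box=(300,270),box2=(300,220),bottle=(379,214),stap=(425,219),flask=(484,205),trim=(395,150),board=(232,240),boxback=(308,170)).items(): print(n,C[u[1],u[0]].round(3))
bx=reg(265,150,350,305)&(C[...,2]>0.05); q=C[bx]; print('box',np.percentile(q,[1,99],axis=0).round(3))
big=cv2.resize(d['color'][170:310,150:290],(700,700),interpolation=2); cv2.imwrite('pics/crop.png',big[:,:,::-1])
E
```

```text
ruler ((450.3271179199219, -303.501953125), (66.2628173828125, 321.1142883300781), 12.723200798034668) [[ 383. -154.]
 [ 453. -467.]
 [ 518. -453.]
 [ 447. -140.]]
[-0.00381781  0.00573998  0.02815011]
pad ((653.1400146484375, 355.9564514160156), (51.32574462890625, 88.77039337158203), 4.873569965362549) [[624. 398.]
 [631. 310.]
 [682. 314.]
 [675. 402.]]
pad ((585.2875366210938, 332.6628112792969), (51.72643280029297, 89.47006225585938), 8.665324211120605) [[553. 373.]
 [566. 285.]
 [618. 292.]
 [604. 381.]]
pad ((518.9692993164062, 344.2408752441406), (53.991031646728516, 89.4211196899414), 7.386923789978027) [[486. 385.]
 [498. 296.]
 [551. 303.]
 [540. 392.]]
pad ((455.42333984375, 322.4974060058594), (53.76577377319336, 88.90191650390625), 8.7722806930542) [[422. 362.]
 [436. 274.]
 [489. 283.]
 [475. 371.]]
board ((550.520263671875, 362.525146484375), (328.3651123046875, 190.4126434326172), 7.545620918273926) [[375. 435.]
 [400. 247.]
 [726. 290.]
 [701. 478.]]
box [0.447 0.05  0.145]
box2 [0.594 0.049 0.146]
bottle [ 0.609 -0.184  0.144]
stap [ 0.601 -0.338  0.05 ]
flask [ 0.622 -0.473  0.236]
trim [ 0.827 -0.253  0.023]
board [0.546 0.27  0.011]
boxback [0.749 0.024 0.108]
box [[ 0.377 -0.066  0.072]
 [ 0.755  0.122  0.189]]
```

View pics/crop.png

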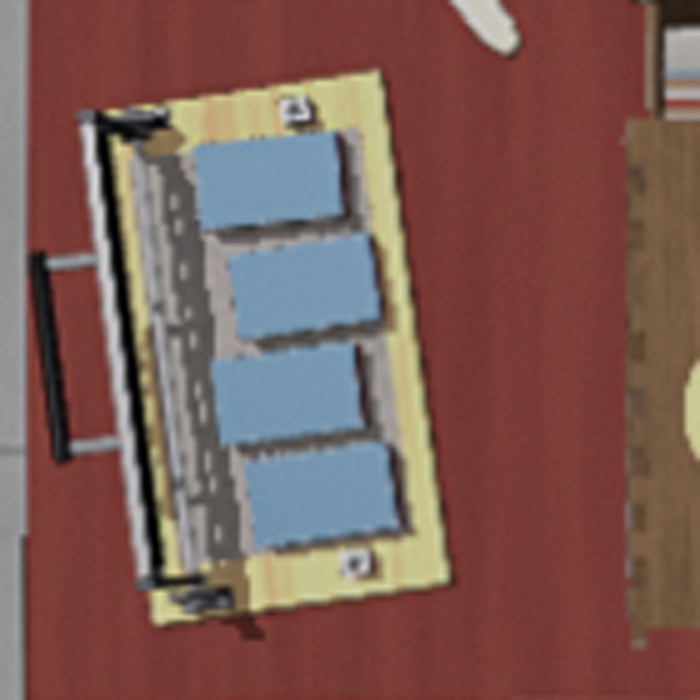

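```bash
cat >> h.py <<'E'
def to(p,head,tilt=None):
    "shift cm and rotvec in tool axes from now to TCP p, tool down, y heading deg"
    s=bot.state(); A=R.from_rotvec(s['tcp_rot']).as_matrix(); h=np.radians(head)
    y=np.array([np.cos(h),np.sin(h),0]); z=np.array([0,0,-1.]); B=np.c_[np.cross(y,z),y,z]
    d=A.T@(np.array(p)-s['tool_pos'])*100; r=R.from_matrix(A.T@B).as_rotvec()
    print('xyz',d.round(2),'r',r.round(3))
def st():
    s=bot.state(); A=R.from_rotvec(s['tcp_rot']).as_matrix()
    print('t',round(s['clock'],2),'p',s['tool_pos'].round(4),'head',np.degrees(np.arctan2(A[1,1],A[0,1])).round(2),'zax',A[:,2].round(3),'F',s['force'].round(1),'w',round(s['width'],4))
E
python3 - <<'E'
from h import *
print(bot.grab_frame('wrist')['tool_from_camera'].round(3))
to((.40,.38,.36),97.5); to((.56,.26,.36),97.5); to((.5,0,.36),40); to((.45,-.303,.25),12.6)
d=grab('top');C=cloud(d)
for n,(u,v) in dict(h1=(158,225),h2=(161,243),h3=(163,258),bar=(174,240),bar2=(171,215),bar3=(177,270),post=(166,223)).items(): print(n,C[v,u].round(3))
E
```

```text
[[ 0.001  0.948  0.319  0.083]
 [ 1.    -0.001 -0.001 -0.001]
 [-0.001  0.319 -0.948 -0.144]
 [ 0.     0.     0.     1.   ]]
xyz [-27.57  -4.7  -12.91] r [-0.001 -0.    -0.419]
xyz [-46.32 -11.66 -12.91] r [-0.001 -0.    -0.419]
xyz [-47.95 -38.3  -12.88] r [-0.001  0.     0.585]
xyz [-51.76 -68.76  -1.86] r [-1.000e-03  0.000e+00  1.063e+00]
h1 [0.583 0.466 0.16 ]
h2 [0.531 0.459 0.15 ]
h3 [0.487 0.451 0.155]
bar [0.54  0.423 0.14 ]
bar2 [0.614 0.431 0.145]
bar3 [0.451 0.412 0.145]
post [0.591 0.447 0.14 ]
```

```bash
python3 -c "
from h import *
to((.48,.30,.38),97.5)"

```

```text
xyz [-37.51 -10.1  -14.9 ] r [-0.001 -0.    -0.419]
```

```bash
python3 -m pendant '[{"x":-37.5,"y":-10.1,"z":-15,"rz":-0.419},{"x":-37.5,"y":-10.1,"z":-15,"rz":-0.419},{"x":-37.5,"y":-10.1,"z":-15,"rz":-0.419},{"x":-37.5,"y":-10.1,"z":-15,"rz":-0.419},{"x":-37.5,"y":-10.1,"z":-15,"rz":-0.419},{"x":-37.5,"y":-10.1,"z":-15,"rz":-0.419},{"x":-37.5,"y":-10.1,"z":-15,"rz":-0.419},{"x":-37.5,"y":-10.1,"z":-15,"rz":-0.419},{"x":-37.5,"y":-10.1,"z":-15,"rz":-0.419},{"x":-37.5,"y":-10.1,"z":-15,"rz":-0.419},{"x":-37.5,"y":-10.1,"z":-15,"rz":-0.419},{"x":-37.5,"y":-10.1,"z":-15,"rz":-0.419}]'
python3 - <<'E'
from h import *
st(); d=grab('wrist','w1.png')
o=np.array([.557,.313,0]);h=np.radians(97.5);ex=np.array([np.cos(h),np.sin(h),0]);ey=np.array([-np.sin(h),np.cos(h),0])
for a in (144,-144): print(proj(d,o+ey*a/1000+[0,0,.034]).round(1), proj(d,o+ey*a/1000+[0,0,.012]).round(1))
E
```

```text
t 0.25 p [0.1489 0.5033 0.231 ] head 73.51 zax [-0.    -0.001 -1.   ] F [-0.6 -1.   0.7] w 0.0855
[[195.1 484.7]] [[199.6 469. ]]
[[303.6 617.6]] [[303.8 602.2]]$[0]: bad value
```

View pics/w1.png

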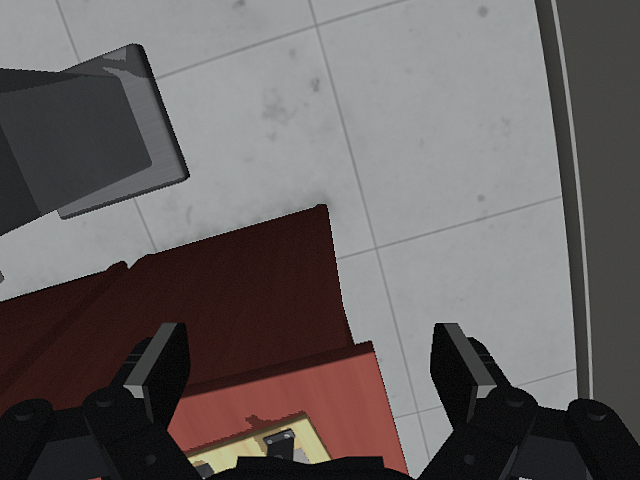

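The fingers sit at the bottom of the image, at (160,380) and (460,370), and only a corner of the press shows at (290,450). The move was refused. I'll try again with every key filled in.

```bash
python3 -m pendant '[{"x":-4,"y":-1,"z":-2,"rx":0,"ry":0,"rz":-0.05,"jaw":8.5},{"x":-37.5,"y":-10.1,"z":-15,"rx":0,"ry":0,"rz":-0.419,"jaw":8.5}]'; python3 -c "
from h import *
st()"
```

```text
clock: 0.5
tool_pos: [0.2207, 0.46, 0.2673]
tcp_rot: [-0.15, -3.137, 0.001]
force: [0.3, 0.7, 0.8]
width: 0.0852
t 0.5 p [0.2207 0.46   0.2673] head 84.53 zax [-0.001 -0.001 -1.   ] F [0.3 0.7 0.8] w 0.0852
```

```bash
python3 -c "
from h import *
to((.48,.30,.38),97.5)"

```

```text
xyz [-27.33 -13.47 -11.27] r [-0.001 -0.001 -0.226]
```

```bash
python3 -m pendant '[{"x":-27.3,"y":-13.5,"z":-11.3,"rx":0,"ry":0,"rz":-0.226,"jaw":8.5},{"x":-27.3,"y":-13.5,"z":-11.3,"rx":0,"ry":0,"rz":-0.226,"jaw":8.5},{"x":-27.3,"y":-13.5,"z":-11.3,"rx":0,"ry":0,"rz":-0.226,"jaw":8.5},{"x":-27.3,"y":-13.5,"z":-11.3,"rx":0,"ry":0,"rz":-0.226,"jaw":8.5},{"x":-27.3,"y":-13.5,"z":-11.3,"rx":0,"ry":0,"rz":-0.226,"jaw":8.5},{"x":-27.3,"y":-13.5,"z":-11.3,"rx":0,"ry":0,"rz":-0.226,"jaw":8.5},{"x":-27.3,"y":-13.5,"z":-11.3,"rx":0,"ry":0,"rz":-0.226,"jaw":8.5},{"x":-27.3,"y":-13.5,"z":-11.3,"rx":0,"ry":0,"rz":-0.226,"jaw":8.5},{"x":-27.3,"y":-13.5,"z":-11.3,"rx":0,"ry":0,"rz":-0.226,"jaw":8.5}]' >/dev/null
python3 - <<'E'
from h import *
st(); d=grab('wrist','w2.png')
o=np.array([.557,.313,0]);h=np.radians(97.5);ex=np.array([np.cos(h),np.sin(h),0]);ey=np.array([-np.sin(h),np.cos(h),0])
for a in (144,-144): print(proj(d,o+ey*a/1000+[0,0,.034]).round(1), proj(d,o+ey*a/1000+[0,0,.012]).round(1))
E
```

```text
t 1.4 p [0.4798 0.2995 0.3798] head 97.41 zax [-0.002 -0.001 -1.   ] F [-0.8  1.5 -0.1] w 0.0849
[[312.7 113.9]] [[312.6 113.2]]
[[312.4 342.2]] [[312.3 333.5]]
```

View pics/w2.png

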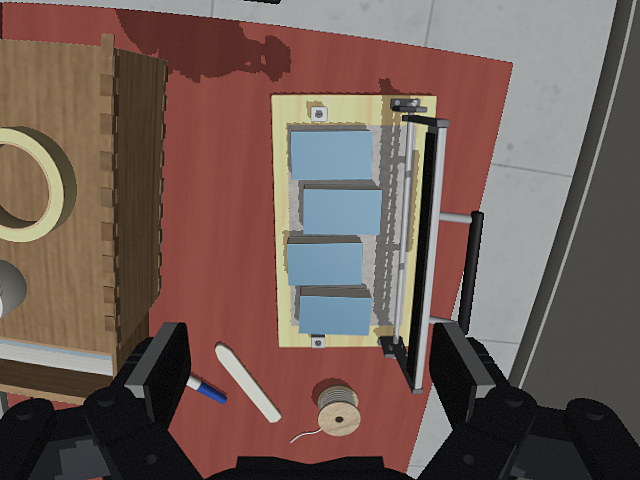

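The stops show at (318,114) and (318,342) and the handle at (474,270). I'll measure the stop faces in this view.

```bash
python3 - <<'E'
from h import *
d=grab('wrist'); hsv=cv2.cvtColor(d['color'],cv2.COLOR_RGB2HSV).astype(int)
o=np.array([.557,.313]);h=np.radians(97.5);ex=np.array([np.cos(h),np.sin(h)]);ey=np.array([-np.sin(h),np.cos(h)])
for n,(u,v) in dict(l=(318,114),r=(318,342)).items():
    m=hsv[v-14:v+14,u-14:u+14,1]<40
    k,l,s,_=cv2.connectedComponentsWithStats(m.astype(np.uint8)); i=1+np.argmax(s[1:,4]); x,y,w,hh,_=s[i]; x+=u-14;y+=v-14
    print(n,x,y,w,hh)
    P=plane(d,[[x-.5,y+hh/2-.5],[x+w-.5,y+hh/2-.5]],.034)[:,:2]-o; print((P@np.c_[ex,ey]*1000).round(1))
y=(hsv[...,0]>18)&(hsv[...,0]<35)&(hsv[...,1]>40)&(hsv[...,2]>140); y[:,:262]=0;y[:,445:]=0;y[:85]=0;y[360:]=0
P=plane(d,np.argwhere(y)[:,::-1],0.012)[:,:2]; r=cv2.minAreaRect((P*1000).astype(np.float32)); print('board',r,cv2.boxPoints(r).round())
# front edge line fit
E=[]
for v in range(110,335,3):
    r=np.where(y[v])[0]; E.append([r[0]-.5,v])
P=plane(d,E,.012)[:,:2]; vx,vy,x0,y0=cv2.fitLine((P*1000).astype(np.float32),cv2.DIST_HUBER,0,.01,.01).ravel(); print('front',np.degrees(np.arctan2(vy,vx)),((np.array([x0,y0])/1000-o)@ex*1000))
hm=(hsv[...,2]<45); hm[:,:455]=0;hm[:,486:]=0;hm[:208]=0;hm[320:]=0
P=plane(d,np.argwhere(hm)[:,::-1],.148)[:,:2]-o; q=P@np.c_[ex,ey]*1000; print('handle',q.mean(0),np.percentile(q,[2,98],axis=0))
E
```

```text
l 310 107 17 15
[[ -3.1 144.7]
 [ 15.7 144.7]]
r 311 335 14 14
[[  -1.6 -142.1]
 [  16.8 -142.1]]
board ((550.67431640625, 360.167724609375), (329.4927978515625, 189.6664276123047), 7.644676208496094) [[375. 432.]
 [400. 244.]
 [727. 288.]
 [701. 476.]]
front 7.6468062 -47.165272297877024
handle [149.51618297   7.60489384] [[144.17624543 -45.70641157]
 [156.13613899  61.47778686]]
```

```bash
python3 -c "
from h import *
to((.50,.0,.36),50);to((.45,-.33,.33),12.6)"

```

```text
xyz [  1.82 -30.05   2.01] r [-0.002 -0.001  0.83 ]
xyz [ 11.1  -62.1    5.05] r [-2.000e-03 -1.000e-03  1.482e+00]
```

```bash
python3 -m pendant '[{"x":1.8,"y":-30,"z":2,"rx":0,"ry":0,"rz":0.83,"jaw":5},{"x":1.8,"y":-30,"z":2,"rx":0,"ry":0,"rz":0.83,"jaw":5},{"x":1.8,"y":-30,"z":2,"rx":0,"ry":0,"rz":0.83,"jaw":5},{"x":1.8,"y":-30,"z":2,"rx":0,"ry":0,"rz":0.83,"jaw":5},{"x":1.8,"y":-30,"z":2,"rx":0,"ry":0,"rz":0.83,"jaw":5},{"x":1.8,"y":-30,"z":2,"rx":0,"ry":0,"rz":0.83,"jaw":5},{"x":11,"y":-62,"z":5,"rx":0,"ry":0,"rz":1.482,"jaw":5},{"x":11,"y":-62,"z":5,"rx":0,"ry":0,"rz":1.482,"jaw":5},{"x":11,"y":-62,"z":5,"rx":0,"ry":0,"rz":1.482,"jaw":5},{"x":11,"y":-62,"z":5,"rx":0,"ry":0,"rz":1.482,"jaw":5},{"x":11,"y":-62,"z":5,"rx":0,"ry":0,"rz":1.482,"jaw":5},{"x":11,"y":-62,"z":5,"rx":0,"ry":0,"rz":1.482,"jaw":5},{"x":11,"y":-62,"z":5,"rx":0,"ry":0,"rz":1.482,"jaw":5},{"x":11,"y":-62,"z":5,"rx":0,"ry":0,"rz":1.482,"jaw":5},{"x":11,"y":-62,"z":5,"rx":0,"ry":0,"rz":1.482,"jaw":5},{"x":11,"y":-62,"z":5,"rx":0,"ry":0,"rz":1.482,"jaw":5}]' >/dev/null
python3 - <<'E'
from h import *
st(); d=grab('wrist','w3.png'); C=cloud(d); hsv=cv2.cvtColor(d['color'],cv2.COLOR_RGB2HSV).astype(int)
m=((hsv[...,1]<60)&(hsv[...,2]>110)&(C[...,2]<.04)&(C[...,2]>-.02)&(abs(C[...,0]-.45)<.1)&(abs(C[...,1]+.3)<.18)).astype(np.uint8)
k,l,s,_=cv2.connectedComponentsWithStats(m); i=1+np.argmax(s[1:,4]); print(s[i])
cn=max(cv2.findContours((l==i).astype(np.uint8),0,2)[0],key=cv2.contourArea)
r=cv2.minAreaRect((plane(d,cn.reshape(-1,2),.005)[:,:2]*1000).astype(np.float32)); print(r)
q=C[(abs(C[...,2]-.026)<.006)&(l==i)]; r=cv2.minAreaRect((q[:,:2]*1000).astype(np.float32)); print('rib',r,len(q),q.mean(0))
E
```

```text
t 3.1 p [ 0.4514 -0.327   0.3308] head 12.74 zax [-0.002 -0.001 -1.   ] F [0.2 1.1 0.7] w 0.0498
[  282     0    65   291 16789]
((450.30877685546875, -307.5440673828125), (64.66925811767578, 316.25518798828125), 12.779495239257812)
rib ((449.9229431152344, -305.63946533203125), (14.214645385742188, 287.9307861328125), 12.69678020477295) 3530 [ 0.44719847 -0.29335665  0.0270517 ]
```

View pics/w3.png

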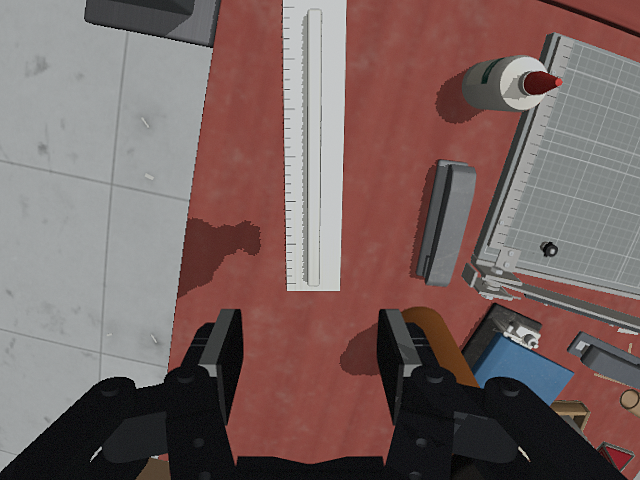

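The rib is fully in view, from (315,10) to (313,286). Its centre is (0.450,-0.3055) at heading 12.7°, which agrees with the top view.

```bash
python3 -c "
from h import *
to((.450,-.305,.05),12.7);to((.45,-.305,.009),12.7)"

```

```text
xyz [ 2.2   0.39 28.1 ] r [-0.002  0.001  0.001]
xyz [ 2.21  0.39 32.2 ] r [-0.002  0.001  0.001]
```

```bash
python3 -m pendant '[{"x":2.2,"y":0.4,"z":14,"rx":-0.002,"ry":0.001,"rz":0,"jaw":5},{"x":2.2,"y":0.4,"z":28,"rx":-0.002,"ry":0.001,"rz":0,"jaw":4},{"x":2.2,"y":0.4,"z":28,"rx":-0.002,"ry":0.001,"rz":0,"jaw":4},{"x":2.2,"y":0.4,"z":28,"rx":-0.002,"ry":0.001,"rz":0,"jaw":4},{"x":2.2,"y":0.4,"z":28,"rx":-0.002,"ry":0.001,"rz":0,"jaw":4},{"x":2.2,"y":0.4,"z":28,"rx":-0.002,"ry":0.001,"rz":0,"jaw":4},{"x":2.2,"y":0.4,"z":28,"rx":-0.002,"ry":0.001,"rz":0,"jaw":4},{"x":2.2,"y":0.4,"z":29,"rx":-0.002,"ry":0.001,"rz":0,"jaw":4},{"x":2.2,"y":0.4,"z":30.5,"rx":-0.002,"ry":0.001,"rz":0,"jaw":4},{"x":2.2,"y":0.4,"z":31.5,"rx":-0.002,"ry":0.001,"rz":0,"jaw":4},{"x":2.2,"y":0.4,"z":32.2,"rx":-0.002,"ry":0.001,"rz":0,"jaw":4},{"x":2.2,"y":0.4,"z":32.2,"rx":-0.002,"ry":0.001,"rz":0,"jaw":4},{"x":2.2,"y":0.4,"z":32.2,"rx":-0.002,"ry":0.001,"rz":0,"jaw":1},{"x":2.2,"y":0.4,"z":32.2,"rx":-0.002,"ry":0.001,"rz":0,"jaw":1},{"x":2.2,"y":0.4,"z":32.2,"rx":-0.002,"ry":0.001,"rz":0,"jaw":1},{"x":2.2,"y":0.4,"z":32.2,"rx":-0.002,"ry":0.001,"rz":0,"jaw":1},{"x":2.2,"y":0.4,"z":32.2,"rx":-0.002,"ry":0.001,"rz":0,"jaw":1}]' 60
python3 -c "
from h import *
st()"
```

```text
clock: 4.85
tool_pos: [0.4505, -0.3055, 0.0099]
tcp_rot: [1.96, 2.453, 0.001]
force: [-0.7, -0.0, 5.8]
width: 0.0126
t 4.85 p [ 0.4505 -0.3055  0.0099] head 12.76 zax [ 0.002 -0.001 -1.   ] F [-0.7 -0.   5.8] w 0.0126
```

```bash
python3 -m pendant '[{"x":0,"y":0,"z":-1,"rx":0,"ry":0,"rz":0,"jaw":1},{"x":0,"y":0,"z":-4,"rx":0,"ry":0,"rz":0,"jaw":1},{"x":0,"y":0,"z":-8,"rx":0,"ry":0,"rz":0,"jaw":1},{"x":0,"y":0,"z":-12,"rx":0,"ry":0,"rz":0,"jaw":1},{"x":0,"y":0,"z":-16,"rx":0,"ry":0,"rz":0,"jaw":1},{"x":0,"y":0,"z":-20,"rx":0,"ry":0,"rz":0,"jaw":1},{"x":0,"y":0,"z":-24,"rx":0,"ry":0,"rz":0,"jaw":1},{"x":0,"y":0,"z":-27,"rx":0,"ry":0,"rz":0,"jaw":1},{"x":0,"y":0,"z":-27,"rx":0,"ry":0,"rz":0,"jaw":1},{"x":0,"y":0,"z":-27,"rx":0,"ry":0,"rz":0,"jaw":1}]'
python3 -c "
from h import *
st()
to((.5,-.02,.28),55);to((.575,.19,.28),97.6)
d=grab('wrist','w4.png')"
```

```text
clock: 5.85
tool_pos: [0.4498, -0.305, 0.2799]
tcp_rot: [1.96, 2.453, 0.001]
force: [0.2, 0.4, -2.9]
width: 0.0127
t 5.85 p [ 0.4498 -0.305   0.2799] head 12.76 zax [ 0.002 -0.001 -1.   ] F [ 0.2  0.4 -2.9] w 0.0127
xyz [26.68 11.2  -0.03] r [ 0.001  0.002 -0.737]
xyz [ 4.551e+01  2.315e+01 -3.000e-02] r [ 0.     0.002 -1.481]
```

View pics/w4.png

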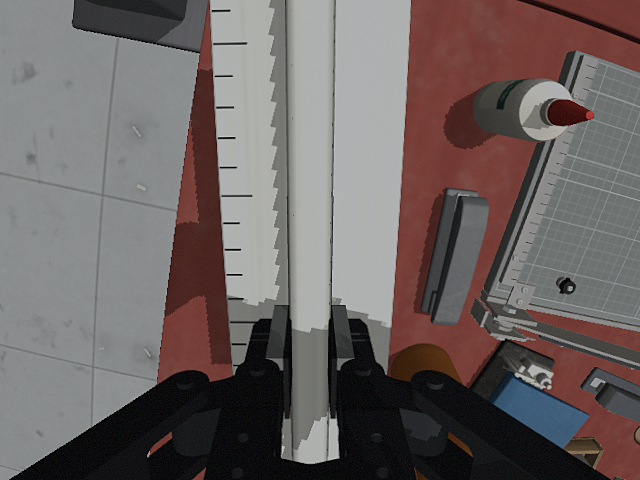

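The ruler is held level and straight in the fingers at (310,340), with nothing around it disturbed.

```bash
python3 -m pendant '[{"x":13.3,"y":5.6,"z":0,"rx":0,"ry":0,"rz":-0.36,"jaw":1},{"x":26.7,"y":11.2,"z":0,"rx":0,"ry":0,"rz":-0.737,"jaw":1},{"x":26.7,"y":11.2,"z":0,"rx":0,"ry":0,"rz":-0.737,"jaw":1},{"x":26.7,"y":11.2,"z":0,"rx":0,"ry":0,"rz":-0.737,"jaw":1},{"x":26.7,"y":11.2,"z":0,"rx":0,"ry":0,"rz":-0.737,"jaw":1},{"x":26.7,"y":11.2,"z":0,"rx":0,"ry":0,"rz":-0.737,"jaw":1},{"x":49,"y":23,"z":0,"rx":0,"ry":0,"rz":-1.481,"jaw":1},{"x":49,"y":23,"z":0,"rx":0,"ry":0,"rz":-1.481,"jaw":1},{"x":49,"y":23,"z":0,"rx":0,"ry":0,"rz":-1.481,"jaw":1},{"x":49,"y":23,"z":0,"rx":0,"ry":0,"rz":-1.481,"jaw":1},{"x":49,"y":23,"z":0,"rx":0,"ry":0,"rz":-1.481,"jaw":1},{"x":49,"y":23,"z":0,"rx":0,"ry":0,"rz":-1.481,"jaw":1},{"x":49,"y":23,"z":0,"rx":0,"ry":0,"rz":-1.481,"jaw":1},{"x":49,"y":23,"z":0,"rx":0,"ry":0,"rz":-1.481,"jaw":1}]'
python3 -c "
from h import *
st()
to((.567,.231,.28),97.6);to((.567,.231,.028),97.6)"
```

```text
clock: 7.3
tool_pos: [0.5649, 0.2231, 0.2776]
tcp_rot: [0.206, -3.132, 0.0]
force: [0.0, -0.6, -1.3]
width: 0.0123
t 7.3 p [0.5649 0.2231 0.2776] head 97.54 zax [-0.003 -0.    -1.   ] F [ 0.  -0.6 -1.3] w 0.0123
xyz [-0.31  0.76 -0.24] r [-0.    -0.003 -0.001]
xyz [-0.39  0.76 24.96] r [-0.    -0.003 -0.001]
```

```bash
python3 -m pendant '[{"x":-0.4,"y":0.4,"z":5,"rx":0,"ry":-0.003,"rz":-0.001,"jaw":1},{"x":-0.4,"y":0.4,"z":10,"rx":0,"ry":-0.003,"rz":-0.001,"jaw":1},{"x":-0.4,"y":0.4,"z":15,"rx":0,"ry":-0.003,"rz":-0.001,"jaw":1},{"x":-0.4,"y":0.4,"z":20,"rx":0,"ry":-0.003,"rz":-0.001,"jaw":1},{"x":-0.4,"y":0.4,"z":22,"rx":0,"ry":-0.003,"rz":-0.001,"jaw":1},{"x":-0.4,"y":0.4,"z":23.5,"rx":0,"ry":-0.003,"rz":-0.001,"jaw":1},{"x":-0.4,"y":0.4,"z":24.8,"rx":0,"ry":-0.003,"rz":-0.001,"jaw":1},{"x":-0.4,"y":0.4,"z":24.8,"rx":0,"ry":-0.003,"rz":-0.001,"jaw":1},{"x":-0.4,"y":0.4,"z":24.8,"rx":0,"ry":-0.003,"rz":-0.001,"jaw":1}]'
python3 - <<'E'
from h import *
st(); d=grab('top'); grab('wrist','w5.png')
cv2.imwrite('pics/crop2.png',cv2.resize(d['color'][170:310,150:290],(700,700),interpolation=2)[:,:,::-1])
E
```

```text
clock: 8.2
tool_pos: [0.568, 0.2269, 0.0302]
tcp_rot: [-0.206, 3.134, -0.0]
force: [0.3, 0.9, -1.3]
width: 0.0123
t 8.2 p [0.568  0.2269 0.0302] head 97.54 zax [ 0.001  0.    -1.   ] F [ 0.3  0.9 -1.3] w 0.0123
```

View pics/w5.png

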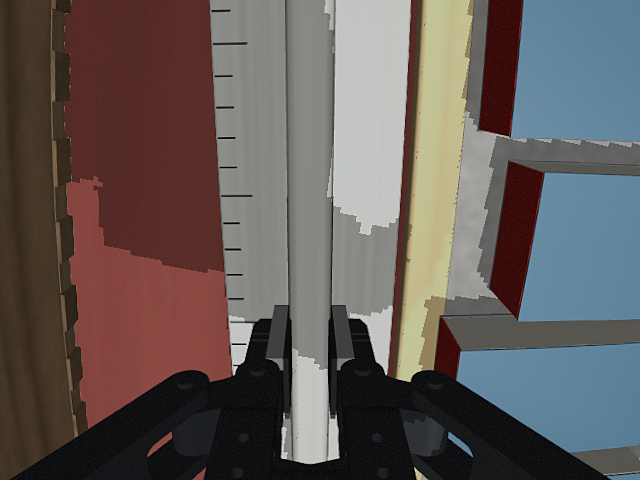

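The ruler's edge is parallel to the row and clear of the red heads (the nearest is at (440,350)). I'll push slowly so the pads don't coast ahead of it.

```bash
python3 -m pendant '[{"x":0,"y":0.8,"z":0,"rx":0,"ry":0,"rz":-0.001,"jaw":1},{"x":0,"y":1.4,"z":0,"rx":0,"ry":0,"rz":-0.001,"jaw":1},{"x":0,"y":1.7,"z":0,"rx":0,"ry":0,"rz":-0.001,"jaw":1},{"x":0,"y":2,"z":0,"rx":0,"ry":0,"rz":-0.001,"jaw":1},{"x":0,"y":2.3,"z":0,"rx":0,"ry":0,"rz":-0.001,"jaw":1},{"x":0,"y":2.6,"z":0,"rx":0,"ry":0,"rz":-0.001,"jaw":1},{"x":0,"y":2.9,"z":0,"rx":0,"ry":0,"rz":-0.001,"jaw":1},{"x":0,"y":3.2,"z":0,"rx":0,"ry":0,"rz":-0.001,"jaw":1},{"x":0,"y":3.5,"z":0,"rx":0,"ry":0,"rz":-0.001,"jaw":1},{"x":0,"y":3.8,"z":0,"rx":0,"ry":0,"rz":-0.001,"jaw":1},{"x":0,"y":4.1,"z":0,"rx":0,"ry":0,"rz":-0.001,"jaw":1},{"x":0,"y":4.3,"z":0,"rx":0,"ry":0,"rz":-0.001,"jaw":1},{"x":0,"y":4.5,"z":0,"rx":0,"ry":0,"rz":-0.001,"jaw":1},{"x":0,"y":4.6,"z":0,"rx":0,"ry":0,"rz":-0.001,"jaw":1},{"x":0,"y":4.7,"z":0,"rx":0,"ry":0,"rz":-0.001,"jaw":1},{"x":0,"y":4.7,"z":0,"rx":0,"ry":0,"rz":-0.001,"jaw":1}]'
python3 -c "
from h import *
st()"
```

```text
clock: 9.9
tool_pos: [0.5622, 0.2741, 0.0308]
tcp_rot: [-0.209, 3.133, 0.001]
force: [0.6, -2.1, -2.6]
width: 0.0129
t 9.9 p [0.5622 0.2741 0.0308] head 97.63 zax [ 0.002  0.001 -1.   ] F [ 0.6 -2.1 -2.6] w 0.0129
```

```bash
python3 -m pendant '[{"x":0,"y":0.1,"z":0,"rx":0,"ry":0,"rz":0,"jaw":1},{"x":0,"y":0.2,"z":0,"rx":0,"ry":0,"rz":0,"jaw":1},{"x":0,"y":0.3,"z":0,"rx":0,"ry":0,"rz":0,"jaw":1},{"x":0,"y":0.3,"z":0,"rx":0,"ry":0,"rz":0,"jaw":1}]'
python3 -c "
from h import *
st()"
```

```text
clock: 10.3
tool_pos: [0.5617, 0.2772, 0.0309]
tcp_rot: [-0.209, 3.133, 0.001]
force: [0.4, -2.6, -2.4]
width: 0.0126
t 10.3 p [0.5617 0.2772 0.0309] head 97.63 zax [ 0.002  0.001 -1.   ] F [ 0.4 -2.6 -2.4] w 0.0126
```

```bash
python3 -m pendant '[{"x":0,"y":0.05,"z":0,"rx":0,"ry":0,"rz":0,"jaw":1},{"x":0,"y":0.1,"z":0,"rx":0,"ry":0,"rz":0,"jaw":1},{"x":0,"y":0.1,"z":0,"rx":0,"ry":0,"rz":0,"jaw":1}]'

```

```text
clock: 10.6
tool_pos: [0.5616, 0.2783, 0.0308]
tcp_rot: [-0.209, 3.133, 0.001]
force: [0.9, -3.1, -1.9]
width: 0.0123
```

```bash
python3 -m pendant '[{"x":0,"y":0.05,"z":0,"rx":0,"ry":0,"rz":0,"jaw":1},{"x":0,"y":0.1,"z":0,"rx":0,"ry":0,"rz":0,"jaw":1},{"x":0,"y":0.1,"z":0,"rx":0,"ry":0,"rz":0,"jaw":1}]'

```

```text
clock: 10.9
tool_pos: [0.5615, 0.2788, 0.0309]
tcp_rot: [-0.209, 3.133, -0.0]
force: [0.7, -5.3, -1.5]
width: 0.0124
```

```bash
python3 -m pendant '[{"x":0,"y":0.05,"z":0,"rx":0,"ry":0,"rz":0,"jaw":1},{"x":0,"y":0.1,"z":0,"rx":0,"ry":0,"rz":0,"jaw":1},{"x":0,"y":0.1,"z":0,"rx":0,"ry":0,"rz":0,"jaw":1}]'

```

```text
clock: 11.2
tool_pos: [0.5615, 0.2788, 0.0309]
tcp_rot: [-0.209, 3.133, -0.003]
force: [1.2, -8.0, -0.7]
width: 0.0126
```

```bash
python3 -m pendant '[{"x":0,"y":0.1,"z":0,"rx":0,"ry":0,"rz":0,"jaw":1},{"x":0,"y":0.2,"z":0,"rx":0,"ry":0,"rz":0,"jaw":1},{"x":0,"y":0.2,"z":0,"rx":0,"ry":0,"rz":0,"jaw":1},{"x":0,"y":0.2,"z":0,"rx":0,"ry":0,"rz":0,"jaw":1}]'
python3 - <<'E'
from h import *
st(); print(bot.state()['torque'])
d=grab('wrist','w6.png'); d=grab('top')
cv2.imwrite('pics/crop3.png',cv2.resize(d['color'][170:310,150:290],(700,700),interpolation=2)[:,:,::-1])
E
```

```text
clock: 11.6
tool_pos: [0.5615, 0.2789, 0.031]
tcp_rot: [-0.209, 3.133, -0.007]
force: [0.7, -11.4, -1.2]
width: 0.0122
t 11.6 p [0.5615 0.2789 0.031 ] head 97.64 zax [ 0.001 -0.004 -1.   ] F [  0.7 -11.4  -1.2] w 0.0122
[-1.8475038  -0.12577968  0.050771  ]
```

View pics/crop3.png

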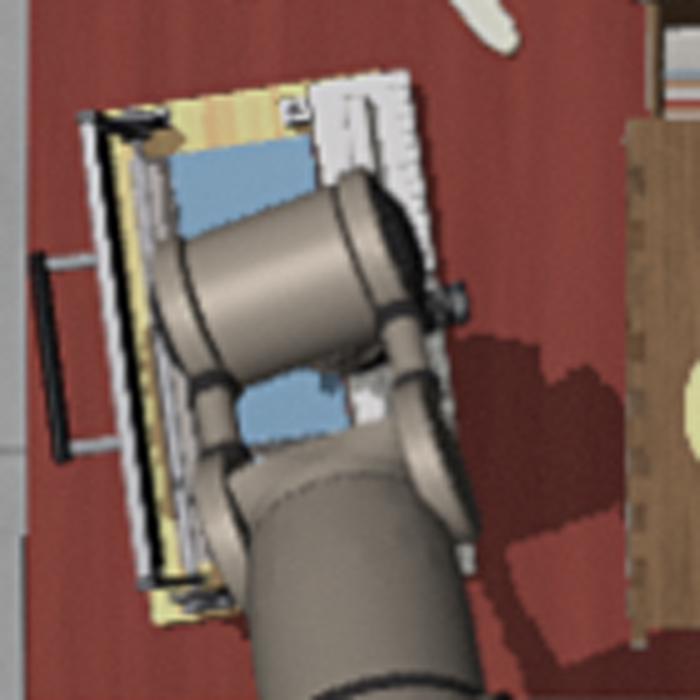

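The far end of the ruler meets the stop at (312,110). The torque about vertical is only 0.05 N m, so both stops appear to share the load. I'll press slightly harder and check that it stays balanced.

```bash
python3 -m pendant '[{"x":0,"y":0.2,"z":0,"rx":0,"ry":0,"rz":0,"jaw":1},{"x":0,"y":0.35,"z":0,"rx":0,"ry":0,"rz":0,"jaw":1},{"x":0,"y":0.35,"z":0,"rx":0,"ry":0,"rz":0,"jaw":1},{"x":0,"y":0.35,"z":0,"rx":0,"ry":0,"rz":0,"jaw":1},{"x":0,"y":0.35,"z":0,"rx":0,"ry":0,"rz":0,"jaw":1}]'
python3 - <<'E'
from h import *
st(); print(bot.state()['torque'])
d=grab('wrist','w6.png'); d=grab('side')
o=np.array([.5563,.3107,.034]);h=np.radians(97.6);ey=np.array([-np.sin(h),np.cos(h),0])
print([proj(d,o+ey*a).round() for a in(.144,-.144)])
cv2.imwrite('pics/crop4.png',cv2.resize(d['color'][130:230,200:340],(784,560),interpolation=2)[:,:,::-1])
E
```

```text
clock: 12.2
tool_pos: [0.5615, 0.279, 0.0312]
tcp_rot: [-0.209, 3.134, -0.015]
force: [1.0, -16.7, 2.1]
width: 0.0127
t 12.2 p [0.5615 0.279  0.0312] head 97.64 zax [ 0.001 -0.009 -1.   ] F [  1.  -16.7   2.1] w 0.0127
[-2.84472327 -0.3020871  -0.03616898]
[array([[250., 205.]]), array([[315., 181.]])]
```

View pics/w6.png

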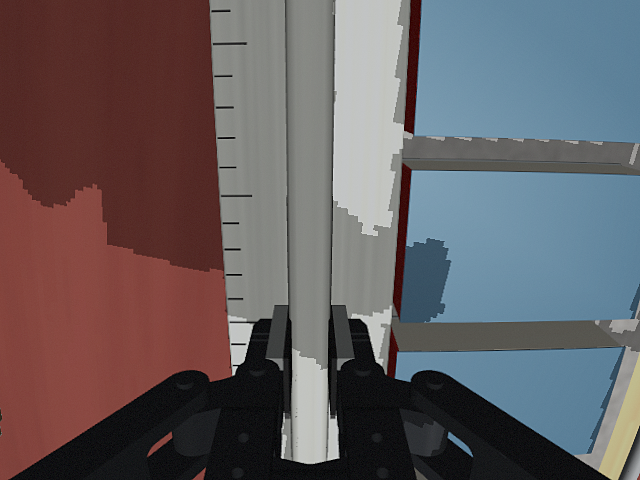

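The visible heads now line up along the ruler edge at x≈400 px, at 17 N with no turning moment. Now I'll back off and carry the ruler home.

```bash
python3 -m pendant '[{"x":0,"y":-0.2,"z":0,"rx":0,"ry":0,"rz":0,"jaw":1},{"x":0,"y":-0.6,"z":0,"rx":0,"ry":0,"rz":0,"jaw":1},{"x":0,"y":-1.5,"z":0,"rx":0,"ry":0,"rz":0,"jaw":1},{"x":0,"y":-3,"z":0,"rx":0,"ry":0,"rz":0,"jaw":1},{"x":0,"y":-5,"z":-1,"rx":0,"ry":0,"rz":0,"jaw":1},{"x":0,"y":-6,"z":-5,"rx":0,"ry":0,"rz":0,"jaw":1},{"x":0,"y":-6,"z":-10,"rx":0,"ry":0,"rz":0,"jaw":1},{"x":0,"y":-6,"z":-15,"rx":0,"ry":0,"rz":0,"jaw":1},{"x":0,"y":-6,"z":-20,"rx":0,"ry":0,"rz":0,"jaw":1},{"x":0,"y":-6,"z":-25,"rx":0,"ry":0,"rz":0,"jaw":1},{"x":0,"y":-6,"z":-25,"rx":0,"ry":0,"rz":0,"jaw":1}]'
python3 -c "
from h import *
st()
to((.5,-.02,.28),55);to((.45,-.305,.28),12.7)"
```

```text
clock: 13.4
tool_pos: [0.572, 0.2218, 0.2904]
tcp_rot: [-0.208, 3.119, -0.01]
force: [1.5, -0.8, -1.7]
width: 0.0125
t 13.4 p [0.572  0.2218 0.2904] head 97.62 zax [ 0.016 -0.005 -1.   ] F [ 1.5 -0.8 -1.7] w 0.0125
xyz [ 10.36 -23.01   1.05] r [-0.001  0.017  0.744]
xyz [ 19.09 -50.59   1.12] r [0.005 0.018 1.482]
```

```bash
python3 -m pendant '[{"x":5,"y":-11.5,"z":0.5,"rx":0,"ry":0.01,"rz":0.36,"jaw":1},{"x":10.4,"y":-23,"z":1,"rx":0,"ry":0.017,"rz":0.744,"jaw":1},{"x":10.4,"y":-23,"z":1,"rx":0,"ry":0.017,"rz":0.744,"jaw":1},{"x":10.4,"y":-23,"z":1,"rx":0,"ry":0.017,"rz":0.744,"jaw":1},{"x":10.4,"y":-23,"z":1,"rx":0,"ry":0.017,"rz":0.744,"jaw":1},{"x":10.4,"y":-23,"z":1,"rx":0,"ry":0.017,"rz":0.744,"jaw":1},{"x":19.1,"y":-50.6,"z":1.1,"rx":0.005,"ry":0.018,"rz":1.482,"jaw":1},{"x":19.1,"y":-50.6,"z":1.1,"rx":0.005,"ry":0.018,"rz":1.482,"jaw":1},{"x":19.1,"y":-50.6,"z":1.1,"rx":0.005,"ry":0.018,"rz":1.482,"jaw":1},{"x":19.1,"y":-50.6,"z":1.1,"rx":0.005,"ry":0.018,"rz":1.482,"jaw":1},{"x":19.1,"y":-50.6,"z":1.1,"rx":0.005,"ry":0.018,"rz":1.482,"jaw":1},{"x":19.1,"y":-50.6,"z":1.1,"rx":0.005,"ry":0.018,"rz":1.482,"jaw":1},{"x":19.1,"y":-50.6,"z":1.1,"rx":0.005,"ry":0.018,"rz":1.482,"jaw":1},{"x":19.1,"y":-50.6,"z":1.1,"rx":0.005,"ry":0.018,"rz":1.482,"jaw":1},{"x":19.1,"y":-50.6,"z":1.1,"rx":0.005,"ry":0.018,"rz":1.482,"jaw":1}]' >/dev/null
python3 -c "
from h import *
st()
to((.45,-.305,.06),12.7);to((.45,-.305,.011),12.7)"
```

```text
t 14.9 p [ 0.45   -0.304   0.2798] head 12.78 zax [-0.001  0.001 -1.   ] F [-0.1  0.9 -2.5] w 0.0119
xyz [-1.300e-01 -2.000e-02  2.198e+01] r [-0.    -0.002  0.001]
xyz [-1.400e-01 -1.000e-02  2.688e+01] r [-0.    -0.002  0.001]
```

```bash
python3 -m pendant '[{"x":0,"y":0,"z":5,"rx":0,"ry":-0.002,"rz":0,"jaw":1},{"x":0,"y":0,"z":10,"rx":0,"ry":-0.002,"rz":0,"jaw":1},{"x":0,"y":0,"z":15,"rx":0,"ry":-0.002,"rz":0,"jaw":1},{"x":0,"y":0,"z":20,"rx":0,"ry":-0.002,"rz":0,"jaw":1},{"x":0,"y":0,"z":23,"rx":0,"ry":-0.002,"rz":0,"jaw":1},{"x":0,"y":0,"z":25,"rx":0,"ry":-0.002,"rz":0,"jaw":1},{"x":0,"y":0,"z":26,"rx":0,"ry":-0.002,"rz":0,"jaw":1},{"x":0,"y":0,"z":26.5,"rx":0,"ry":-0.002,"rz":0,"jaw":1},{"x":0,"y":0,"z":26.8,"rx":0,"ry":-0.002,"rz":0,"jaw":1},{"x":0,"y":0,"z":26.9,"rx":0,"ry":-0.002,"rz":0,"jaw":1},{"x":0,"y":0,"z":26.95,"rx":0,"ry":-0.002,"rz":0,"jaw":1},{"x":0,"y":0,"z":26.95,"rx":0,"ry":-0.002,"rz":0,"jaw":1}]'
```

```text
clock: 16.1
tool_pos: [0.4501, -0.3039, 0.011]
tcp_rot: [1.96, 2.454, -0.001]
force: [0.6, 0.2, -1.2]
width: 0.0123
```

```bash
python3 -m pendant '[{"x":0,"y":0,"z":0.05,"rx":0,"ry":0,"rz":0,"jaw":1},{"x":0,"y":0,"z":0.1,"rx":0,"ry":0,"rz":0,"jaw":1},{"x":0,"y":0,"z":0.1,"rx":0,"ry":0,"rz":0,"jaw":1}]'
```

```text
clock: 16.4
tool_pos: [0.4501, -0.304, 0.0101]
tcp_rot: [1.96, 2.453, -0.001]
force: [-1.0, 0.4, -2.2]
width: 0.0127
```

```bash
python3 -m pendant '[{"x":0,"y":0,"z":0.05,"rx":0,"ry":0,"rz":0,"jaw":1},{"x":0,"y":0,"z":0.1,"rx":0,"ry":0,"rz":0,"jaw":1},{"x":0,"y":0,"z":0.1,"rx":0,"ry":0,"rz":0,"jaw":1},{"x":0,"y":0,"z":0.1,"rx":0,"ry":0,"rz":0,"jaw":1}]'
```

```text
clock: 16.8
tool_pos: [0.4501, -0.304, 0.0099]
tcp_rot: [1.959, 2.453, -0.001]
force: [-1.5, 1.7, 5.8]
width: 0.0124
```

```bash
python3 -m pendant '[{"x":0,"y":0,"z":0,"rx":0,"ry":0,"rz":0,"jaw":3.5},{"x":0,"y":0,"z":0,"rx":0,"ry":0,"rz":0,"jaw":3.5},{"x":0,"y":0,"z":0,"rx":0,"ry":0,"rz":0,"jaw":3.5},{"x":0,"y":0,"z":0,"rx":0,"ry":0,"rz":0,"jaw":3.5},{"x":0,"y":0,"z":-2,"rx":0,"ry":0,"rz":0,"jaw":3.5},{"x":0,"y":0,"z":-5,"rx":0,"ry":0,"rz":0,"jaw":3.5},{"x":0,"y":0,"z":-10,"rx":0,"ry":0,"rz":0,"jaw":3.5},{"x":0,"y":0,"z":-15,"rx":0,"ry":0,"rz":0,"jaw":3.5},{"x":0,"y":0,"z":-20,"rx":0,"ry":0,"rz":0,"jaw":3.5},{"x":0,"y":0,"z":-25,"rx":0,"ry":0,"rz":0,"jaw":3.5},{"x":0,"y":0,"z":-27,"rx":0,"ry":0,"rz":0,"jaw":3.5},{"x":0,"y":0,"z":-27,"rx":0,"ry":0,"rz":0,"jaw":3.5}]' 
python3 -c "
from h import *
st()
to((.5,-.02,.29),55);to((.5362,.4614,.27),97.6)"
```

```text
clock: 18.0
tool_pos: [0.4509, -0.3045, 0.2837]
tcp_rot: [1.954, 2.447, -0.002]
force: [-0.8, 0.1, 0.5]
width: 0.035
t 18.0 p [ 0.4509 -0.3045  0.2837] head 12.78 zax [ 0.007 -0.007 -1.   ] F [-0.8  0.1  0.5] w 0.035
xyz [26.65 11.08 -0.79] r [ 0.002  0.01  -0.737]
xyz [72.81 25.25  0.9 ] r [-0.002  0.01  -1.48 ]
```

```bash
python3 -m pendant '[{"x":13,"y":5.5,"z":-0.5,"rx":0,"ry":0,"rz":-0.36,"jaw":3.5},{"x":26.7,"y":11,"z":-0.8,"rx":0,"ry":0.01,"rz":-0.737,"jaw":3.5},{"x":26.7,"y":11,"z":-0.8,"rx":0,"ry":0.01,"rz":-0.737,"jaw":3.5},{"x":26.7,"y":11,"z":-0.8,"rx":0,"ry":0.01,"rz":-0.737,"jaw":3.5},{"x":26.7,"y":11,"z":-0.8,"rx":0,"ry":0.01,"rz":-0.737,"jaw":3.5},{"x":26.7,"y":11,"z":-0.8,"rx":0,"ry":0.01,"rz":-0.737,"jaw":3.5},{"x":72.8,"y":25.2,"z":0.9,"rx":0,"ry":0.01,"rz":-1.48,"jaw":3.5},{"x":72.8,"y":25.2,"z":0.9,"rx":0,"ry":0.01,"rz":-1.48,"jaw":3.5},{"x":72.8,"y":25.2,"z":0.9,"rx":0,"ry":0.01,"rz":-1.48,"jaw":3.5},{"x":72.8,"y":25.2,"z":0.9,"rx":0,"ry":0.01,"rz":-1.48,"jaw":3.5},{"x":72.8,"y":25.2,"z":0.9,"rx":0,"ry":0.01,"rz":-1.48,"jaw":3.5},{"x":72.8,"y":25.2,"z":0.9,"rx":0,"ry":0.01,"rz":-1.48,"jaw":3.5},{"x":72.8,"y":25.2,"z":0.9,"rx":0,"ry":0.01,"rz":-1.48,"jaw":3.5},{"x":72.8,"y":25.2,"z":0.9,"rx":0,"ry":0.01,"rz":-1.48,"jaw":3.5},{"x":72.8,"y":25.2,"z":0.9,"rx":0,"ry":0.01,"rz":-1.48,"jaw":3.5},{"x":72.8,"y":25.2,"z":0.9,"rx":0,"ry":0.01,"rz":-1.48,"jaw":3.5},{"x":72.8,"y":25.2,"z":0.9,"rx":0,"ry":0.01,"rz":-1.48,"jaw":3.5},{"x":72.8,"y":25.2,"z":0.9,"rx":0,"ry":0.01,"rz":-1.48,"jaw":3.5}]' >/dev/null
python3 - <<'E'
from h import *
st(); d=grab('wrist','w7.png'); C=cloud(d)
o=np.array([.5563,.3107,0]);h=np.radians(97.6);ex=np.array([np.cos(h),np.sin(h),0]);ey=np.array([-np.sin(h),np.cos(h),0])
P=(C-o)@np.c_[ex,ey,[0,0,1]]; 
for v in range(20,300,40):
    k=[(u,)+tuple((P[v,u]*1000).round().astype(int)) for u in range(200,440,8) if d['range_z'][v,u]>0]
    print(v,[a for a in k if a[3]>90])
E
```

```text
t 19.8 p [0.5351 0.4614 0.2671] head 97.65 zax [-0.004 -0.004 -1.   ] F [-0.4 -0.5  0.7] w 0.0346
20 [(240, np.int64(111), np.int64(128), np.int64(141)), (248, np.int64(116), np.int64(128), np.int64(141)), (256, np.int64(115), np.int64(136), np.int64(97))]
60 [(240, np.int64(110), np.int64(106), np.int64(140)), (248, np.int64(115), np.int64(106), np.int64(143)), (256, np.int64(117), np.int64(108), np.int64(118))]
100 [(240, np.int64(109), np.int64(83), np.int64(140)), (248, np.int64(114), np.int64(83), np.int64(141)), (256, np.int64(119), np.int64(83), np.int64(140))]
140 [(248, np.int64(114), np.int64(59), np.int64(142)), (256, np.int64(118), np.int64(59), np.int64(141)), (304, np.int64(148), np.int64(60), np.int64(154)), (312, np.int64(153), np.int64(60), np.int64(155))]
180 [(248, np.int64(113), np.int64(34), np.int64(142)), (256, np.int64(118), np.int64(34), np.int64(142)), (304, np.int64(148), np.int64(36), np.int64(155)), (312, np.int64(153), np.int64(36), np.int64(155))]
220 [(248, np.int64(112), np.int64(8), np.int64(142)), (256, np.int64(117), np.int64(8), np.int64(142)), (304, np.int64(148), np.int64(11), np.int64(154)), (312, np.int64(153), np.int64(11), np.int64(155))]
260 [(248, np.int64(110), np.int64(-21), np.int64(141)), (256, np.int64(116), np.int64(-20), np.int64(141)), (304, np.int64(148), np.int64(-16), np.int64(154)), (312, np.int64(153), np.int64(-15), np.int64(156))]
```

View pics/w7.png

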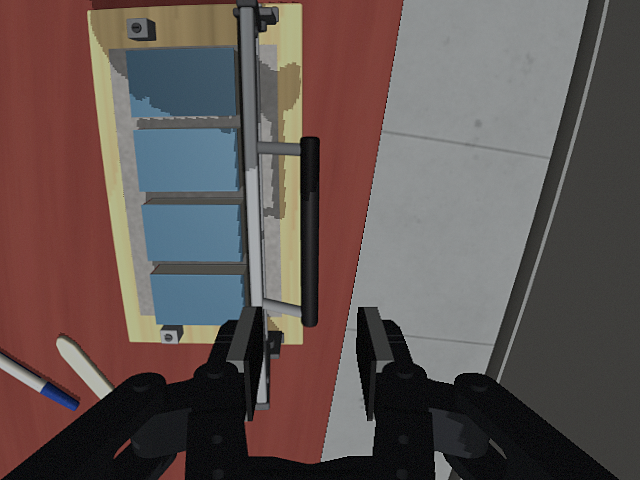

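The handle centre measures x=151, z=148 mm in the press frame, which matches the spec, and there is about 25 mm to the bar. I'll lower the fingers over it.

```bash
python3 -m pendant '[{"x":0,"y":-0.1,"z":4,"rx":0,"ry":0,"rz":0,"jaw":2.2},{"x":0,"y":-0.1,"z":8,"rx":0,"ry":0,"rz":0,"jaw":2.2},{"x":0,"y":-0.1,"z":9,"rx":0,"ry":0,"rz":0,"jaw":2.2},{"x":0,"y":-0.1,"z":10,"rx":0,"ry":0,"rz":0,"jaw":2.2},{"x":0,"y":-0.1,"z":11.5,"rx":0,"ry":0,"rz":0,"jaw":2.2},{"x":0,"y":-0.1,"z":12.5,"rx":0,"ry":0,"rz":0,"jaw":2.2},{"x":0,"y":-0.1,"z":13.3,"rx":0,"ry":0,"rz":0,"jaw":2.2},{"x":0,"y":-0.1,"z":13.3,"rx":0,"ry":0,"rz":0,"jaw":2.2},{"x":0,"y":-0.1,"z":13.3,"rx":0,"ry":0,"rz":0,"jaw":2.2}]'
python3 - <<'E'
from h import *
st(); to((.536,.4605,.134),97.6)
E
```

```text
clock: 20.75
tool_pos: [0.5356, 0.4593, 0.136]
tcp_rot: [0.207, -3.133, 0.005]
force: [-0.2, -0.1, 0.6]
width: 0.0222
t 20.75 p [0.5356 0.4593 0.136 ] head 97.57 zax [-0.002 -0.003 -1.   ] F [-0.2 -0.1  0.6] w 0.0222
xyz [-0.05  0.12  0.19] r [-0.003 -0.002 -0.   ]
```

```bash
python3 -m pendant '[{"x":0,"y":0.05,"z":0.1,"rx":0,"ry":0,"rz":0,"jaw":0.8},{"x":0,"y":0.05,"z":0.1,"rx":0,"ry":0,"rz":0,"jaw":0.8},{"x":0,"y":0.05,"z":0.1,"rx":0,"ry":0,"rz":0,"jaw":0.8},{"x":0,"y":0.05,"z":0.1,"rx":0,"ry":0,"rz":0,"jaw":0.8},{"x":0,"y":0.05,"z":0.1,"rx":0,"ry":0,"rz":0,"jaw":0.8}]' 25
python3 - <<'E'
from h import *
st(); a0=67.1; h=np.array([43,102.])
f=lambda a:111*np.array([np.cos(np.radians(a)),np.sin(np.radians(a))])
for a in list(range(70,162,3)): q=(f(a)-f(a0))/10; print(a,'y %.2f z %.2f'%(q[0],-q[1]))
E
```

```text
clock: 21.25
tool_pos: [0.5359, 0.4603, 0.1359]
tcp_rot: [0.208, -3.134, 0.002]
force: [-0.1, 2.1, 5.4]
width: 0.0108
t 21.25 p [0.5359 0.4603 0.1359] head 97.58 zax [-0.    -0.002 -1.   ] F [-0.1  2.1  5.4] w 0.0108
70 y -0.52 z -0.21
73 y -1.07 z -0.39
76 y -1.63 z -0.55
79 y -2.20 z -0.67
82 y -2.77 z -0.77
85 y -3.35 z -0.83
88 y -3.93 z -0.87
91 y -4.51 z -0.87
94 y -5.09 z -0.85
97 y -5.67 z -0.79
100 y -6.25 z -0.71
103 y -6.82 z -0.59
106 y -7.38 z -0.44
109 y -7.93 z -0.27
112 y -8.48 z -0.07
115 y -9.01 z 0.17
118 y -9.53 z 0.42
121 y -10.04 z 0.71
124 y -10.53 z 1.02
127 y -11.00 z 1.36
130 y -11.45 z 1.72
133 y -11.89 z 2.11
136 y -12.30 z 2.51
139 y -12.70 z 2.94
142 y -13.07 z 3.39
145 y -13.41 z 3.86
148 y -13.73 z 4.34
151 y -14.03 z 4.84
154 y -14.30 z 5.36
157 y -14.54 z 5.89
160 y -14.75 z 6.43
```

```bash
python3 -m pendant '[{"x":0,"y":-0.52,"z":-0.21,"rx":0,"ry":0,"rz":0,"jaw":0.8},{"x":0,"y":-1.07,"z":-0.39,"rx":0,"ry":0,"rz":0,"jaw":0.8},{"x":0,"y":-1.63,"z":-0.55,"rx":0,"ry":0,"rz":0,"jaw":0.8},{"x":0,"y":-2.2,"z":-0.67,"rx":0,"ry":0,"rz":0,"jaw":0.8},{"x":0,"y":-2.77,"z":-0.77,"rx":0,"ry":0,"rz":0,"jaw":0.8},{"x":0,"y":-2.77,"z":-0.77,"rx":0,"ry":0,"rz":0,"jaw":0.8}]'
python3 - <<'E'
from h import *
st()
E
```

```text
clock: 21.85
tool_pos: [0.5397, 0.4316, 0.1439]
tcp_rot: [0.206, -3.134, 0.004]
force: [-1.4, 0.5, 3.6]
width: 0.0107
t 21.85 p [0.5397 0.4316 0.1439] head 97.52 zax [-0.001 -0.003 -1.   ] F [-1.4  0.5  3.6] w 0.0107
```

```bash
python3 -m pendant '[{"x":0,"y":-0.47,"z":-0.04,"rx":0,"ry":0,"rz":0,"jaw":0.8},{"x":0,"y":-1.05,"z":-0.08,"rx":0,"ry":0,"rz":0,"jaw":0.8},{"x":0,"y":-1.63,"z":-0.08,"rx":0,"ry":0,"rz":0,"jaw":0.8},{"x":0,"y":-2.21,"z":-0.06,"rx":0,"ry":0,"rz":0,"jaw":0.8},{"x":0,"y":-2.79,"z":0,"rx":0,"ry":0,"rz":0,"jaw":0.8},{"x":0,"y":-3.37,"z":0.08,"rx":0,"ry":0,"rz":0,"jaw":0.8},{"x":0,"y":-3.94,"z":0.2,"rx":0,"ry":0,"rz":0,"jaw":0.8},{"x":0,"y":-4.5,"z":0.35,"rx":0,"ry":0,"rz":0,"jaw":0.8},{"x":0,"y":-4.5,"z":0.35,"rx":0,"ry":0,"rz":0,"jaw":0.8}]'
python3 - <<'E'
from h import *
st()
s=bot.state()['tool_pos'];o=np.array([.5563,.3107,0]);h=np.radians(97.6);ex=np.array([np.cos(h),np.sin(h),0])
print('press x',(s-o)@ex)
E
```

```text
clock: 22.75
tool_pos: [0.5457, 0.3857, 0.1401]
tcp_rot: [0.205, -3.133, 0.006]
force: [1.5, -1.4, -0.0]
width: 0.0111
t 22.75 p [0.5457 0.3857 0.1401] head 97.48 zax [-0.001 -0.004 -1.   ] F [ 1.5 -1.4 -0. ] w 0.0111
press x 0.07570881288063662
```

```bash
python3 -m pendant '[{"x":0,"y":-0.38,"z":0.12,"rx":0,"ry":0,"rz":0,"jaw":0.8},{"x":0,"y":-0.93,"z":0.32,"rx":0,"ry":0,"rz":0,"jaw":0.8},{"x":0,"y":-1.46,"z":0.56,"rx":0,"ry":0,"rz":0,"jaw":0.8},{"x":0,"y":-1.98,"z":0.81,"rx":0,"ry":0,"rz":0,"jaw":0.8},{"x":0,"y":-2.49,"z":1.1,"rx":0,"ry":0,"rz":0,"jaw":0.8},{"x":0,"y":-2.98,"z":1.41,"rx":0,"ry":0,"rz":0,"jaw":0.8},{"x":0,"y":-3.45,"z":1.75,"rx":0,"ry":0,"rz":0,"jaw":0.8},{"x":0,"y":-3.9,"z":2.11,"rx":0,"ry":0,"rz":0,"jaw":0.8},{"x":0,"y":-4.34,"z":2.5,"rx":0,"ry":0,"rz":0,"jaw":0.8},{"x":0,"y":-4.34,"z":2.5,"rx":0,"ry":0,"rz":0,"jaw":0.8}]'
python3 - <<'E'
from h import *
st()
s=bot.state()['tool_pos'];o=np.array([.5563,.3107,0]);h=np.radians(97.6);ex=np.array([np.cos(h),np.sin(h),0])
x=(s-o)@ex*1000; a=np.degrees(np.arccos((x-108)/111)); print('press x',x,a)
f=lambda a:111*np.array([np.cos(np.radians(a)),np.sin(np.radians(a))])
print('expected tcp z',46+f(a)[1]-12)
for b in range(int(a)+1,163,2): q=(f(b)-f(a))/10; print(b,'y %.2f z %.2f'%(q[0],-q[1]))
E
```

```text
clock: 23.75
tool_pos: [0.5514, 0.3415, 0.1144]
tcp_rot: [0.204, -3.132, 0.008]
force: [1.9, -2.1, -0.8]
width: 0.0107
t 23.75 p [0.5514 0.3415 0.1144] head 97.44 zax [-0.002 -0.005 -1.   ] F [ 1.9 -2.1 -0.8] w 0.0107
press x 31.153779280199792 133.81310929662246
expected tcp z 114.0978049704469
134 y -0.03 z 0.03
136 y -0.30 z 0.30
138 y -0.56 z 0.58
140 y -0.82 z 0.87
142 y -1.06 z 1.18
144 y -1.30 z 1.49
146 y -1.52 z 1.80
148 y -1.73 z 2.13
150 y -1.93 z 2.46
152 y -2.12 z 2.80
154 y -2.29 z 3.14
156 y -2.46 z 3.50
158 y -2.61 z 3.85
160 y -2.75 z 4.21
162 y -2.87 z 4.58
```

```bash
python3 -m pendant '[{"x":0,"y":-0.3,"z":0.3,"rx":0,"ry":0,"rz":0,"jaw":0.8},{"x":0,"y":-0.56,"z":0.58,"rx":0,"ry":0,"rz":0,"jaw":0.8},{"x":0,"y":-0.82,"z":0.87,"rx":0,"ry":0,"rz":0,"jaw":0.8},{"x":0,"y":-1.06,"z":1.18,"rx":0,"ry":0,"rz":0,"jaw":0.8},{"x":0,"y":-1.3,"z":1.49,"rx":0,"ry":0,"rz":0,"jaw":0.8},{"x":0,"y":-1.52,"z":1.8,"rx":0,"ry":0,"rz":0,"jaw":0.8},{"x":0,"y":-1.73,"z":2.13,"rx":0,"ry":0,"rz":0,"jaw":0.8},{"x":0,"y":-1.93,"z":2.46,"rx":0,"ry":0,"rz":0,"jaw":0.8},{"x":0,"y":-2.12,"z":2.8,"rx":0,"ry":0,"rz":0,"jaw":0.8},{"x":0,"y":-2.29,"z":3.14,"rx":0,"ry":0,"rz":0,"jaw":0.8},{"x":0,"y":-2.38,"z":3.32,"rx":0,"ry":0,"rz":0,"jaw":0.8},{"x":0,"y":-2.46,"z":3.5,"rx":0,"ry":0,"rz":0,"jaw":0.8},{"x":0,"y":-2.46,"z":3.5,"rx":0,"ry":0,"rz":0,"jaw":0.8}]'
python3 - <<'E'
from h import *
st()
s=bot.state()['tool_pos'];o=np.array([.5563,.3107,0]);h=np.radians(97.6);ex=np.array([np.cos(h),np.sin(h),0])
x=(s-o)@ex*1000; a=np.degrees(np.arccos((x-108)/111)); print('press x',x,a,180-np.degrees(np.arcsin((s[2]*1000+12-46)/111)))
f=lambda a:111*np.array([np.cos(np.radians(a)),np.sin(np.radians(a))])
for b in np.arange(157,164): q=(f(b)-f(a))/10; print(b,'y %.2f z %.2f'%(q[0],-q[1]))
E
```

```text
clock: 25.05
tool_pos: [0.5546, 0.3168, 0.0793]
tcp_rot: [0.204, -3.132, 0.008]
force: [1.9, -1.5, -1.2]
width: 0.011
t 25.05 p [0.5546 0.3168 0.0793] head 97.44 zax [-0.002 -0.005 -1.   ] F [ 1.9 -1.5 -1.2] w 0.011
press x 6.280200166075849 156.4045605517153 155.93664916397572
157 y -0.05 z 0.11
158 y -0.12 z 0.28
159 y -0.19 z 0.47
160 y -0.26 z 0.65
161 y -0.32 z 0.83
162 y -0.38 z 1.01
163 y -0.44 z 1.20
```

```bash
python3 -m pendant '[{"x":0,"y":-0.04,"z":0.1,"rx":0,"ry":0,"rz":0,"jaw":0.8},{"x":0,"y":-0.08,"z":0.2,"rx":0,"ry":0,"rz":0,"jaw":0.8},{"x":0,"y":-0.12,"z":0.3,"rx":0,"ry":0,"rz":0,"jaw":0.8},{"x":0,"y":-0.16,"z":0.4,"rx":0,"ry":0,"rz":0,"jaw":0.8},{"x":0,"y":-0.2,"z":0.5,"rx":0,"ry":0,"rz":0,"jaw":0.8},{"x":0,"y":-0.24,"z":0.6,"rx":0,"ry":0,"rz":0,"jaw":0.8},{"x":0,"y":-0.27,"z":0.7,"rx":0,"ry":0,"rz":0,"jaw":0.8},{"x":0,"y":-0.27,"z":0.7,"rx":0,"ry":0,"rz":0,"jaw":0.8}]'
```

```text
clock: 25.85
tool_pos: [0.5549, 0.314, 0.072]
tcp_rot: [0.204, -3.132, 0.008]
force: [2.7, -1.4, -2.3]
width: 0.0106
```

```bash
python3 -m pendant '[{"x":0,"y":-0.02,"z":0.05,"rx":0,"ry":0,"rz":0,"jaw":0.8},{"x":0,"y":-0.03,"z":0.1,"rx":0,"ry":0,"rz":0,"jaw":0.8},{"x":0,"y":-0.03,"z":0.1,"rx":0,"ry":0,"rz":0,"jaw":0.8}]'
```

```text
clock: 26.15
tool_pos: [0.5549, 0.3137, 0.071]
tcp_rot: [0.203, -3.132, 0.008]
force: [1.8, -2.6, -1.6]
width: 0.011
```

```bash
python3 -m pendant '[{"x":0,"y":-0.02,"z":0.05,"rx":0,"ry":0,"rz":0,"jaw":0.8},{"x":0,"y":-0.03,"z":0.1,"rx":0,"ry":0,"rz":0,"jaw":0.8},{"x":0,"y":-0.03,"z":0.1,"rx":0,"ry":0,"rz":0,"jaw":0.8}]'
```

```text
clock: 26.45
tool_pos: [0.555, 0.3133, 0.0699]
tcp_rot: [0.204, -3.132, 0.008]
force: [2.7, -1.9, -2.5]
width: 0.011
```

```bash
python3 -m pendant '[{"x":0,"y":-0.02,"z":0.05,"rx":0,"ry":0,"rz":0,"jaw":0.8},{"x":0,"y":-0.03,"z":0.1,"rx":0,"ry":0,"rz":0,"jaw":0.8},{"x":0,"y":-0.03,"z":0.1,"rx":0,"ry":0,"rz":0,"jaw":0.8}]'
```

```text
clock: 26.75
tool_pos: [0.555, 0.3131, 0.0693]
tcp_rot: [0.204, -3.133, 0.008]
force: [-0.3, -1.8, 2.6]
width: 0.0107
```

```bash
python3 -m pendant '[{"x":0,"y":-0.02,"z":0.05,"rx":0,"ry":0,"rz":0,"jaw":0.8},{"x":0,"y":-0.03,"z":0.1,"rx":0,"ry":0,"rz":0,"jaw":0.8},{"x":0,"y":-0.03,"z":0.1,"rx":0,"ry":0,"rz":0,"jaw":0.8}]'
```

```text
clock: 27.05
tool_pos: [0.5551, 0.3131, 0.0693]
tcp_rot: [0.204, -3.133, 0.007]
force: [-2.0, -1.2, 7.0]
width: 0.0104
```

The bar is resting on the pads: the height stopped changing and Fz turned positive. Now I'll release it and rise.

```bash
python3 -m pendant '[{"x":0,"y":0,"z":-0.05,"rx":0,"ry":0,"rz":0,"jaw":3},{"x":0,"y":0,"z":-0.05,"rx":0,"ry":0,"rz":0,"jaw":3},{"x":0,"y":0,"z":-0.05,"rx":0,"ry":0,"rz":0,"jaw":3},{"x":0,"y":0,"z":-0.05,"rx":0,"ry":0,"rz":0,"jaw":3},{"x":0,"y":0,"z":-1.5,"rx":0,"ry":0,"rz":0,"jaw":3},{"x":0,"y":0,"z":-4,"rx":0,"ry":0,"rz":0,"jaw":3},{"x":0,"y":0,"z":-8,"rx":0,"ry":0,"rz":0,"jaw":3},{"x":0,"y":0,"z":-13,"rx":0,"ry":0,"rz":0,"jaw":3},{"x":0,"y":0,"z":-18,"rx":0,"ry":0,"rz":0,"jaw":3},{"x":3,"y":-5,"z":-23,"rx":0,"ry":0,"rz":0,"jaw":3},{"x":6,"y":-10,"z":-26,"rx":0,"ry":0,"rz":0,"jaw":3},{"x":6,"y":-10,"z":-26,"rx":0,"ry":0,"rz":0,"jaw":3},{"x":6,"y":-10,"z":-26,"rx":0,"ry":0,"rz":0,"jaw":3}]'
python3 - <<'E'
from h import *
st(); d=grab('wrist'); t=grab('top'); C=cloud(t); hsv=cv2.cvtColor(t['color'],cv2.COLOR_RGB2HSV)
a=d['color']; b=cv2.resize(t['color'][170:330,150:510],(640,284))
cv2.imwrite('pics/f.png',cv2.resize(np.vstack([a,b]),(502,600))[:,:,::-1])
cv2.imwrite('pics/f1.png',a[:,:,::-1])
hh=cv2.cvtColor(d['color'],cv2.COLOR_RGB2HSV).astype(int); r=((hh[...,0]<8)|(hh[...,0]>172))&(hh[...,1]>215)
P=plane(d,np.argwhere(r)[:,::-1],.025)
for n,(u,v) in dict(bottle=(379,214),stap=(425,219),flask=(484,205)).items(): print(n,C[v,u].round(3))
m=(hsv[...,1]<60)&(hsv[...,2]>120); m[:240]=0;m[295:]=0;m[:,:355]=0;m[:,475:]=0
print('ruler',cv2.minAreaRect((plane(t,np.argwhere(m)[:,::-1],.005)[:,:2]*1000).astype(np.float32)), np.percentile(C[m][:,2],[5,50,95]))
E
```

```text
clock: 28.35
tool_pos: [0.5087, 0.2046, 0.3355]
tcp_rot: [-0.199, 3.129, -0.006]
force: [1.1, 0.2, -0.7]
width: 0.03
t 28.35 p [0.5087 0.2046 0.3355] head 97.27 zax [ 0.006 -0.004 -1.   ] F [ 1.1  0.2 -0.7] w 0.03
bottle [ 0.61  -0.185  0.137]
stap [ 0.602 -0.338  0.048]
flask [ 0.623 -0.475  0.231]
ruler ((450.1900939941406, -301.9554748535156), (65.9726791381836, 321.0185546875), 12.699100494384766) [-0.00335906  0.00577259  0.02839106]
```

View pics/f.png

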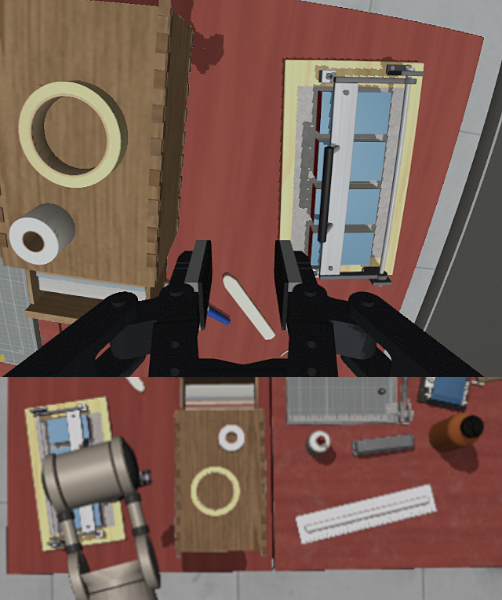

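The last frame shows the bar down on the pads, the heads in line with the stops, the ruler flat and the bystanders where they were. One numeric check of how flush the heads are.

```bash
python3 - <<'E'
from h import *
d=grab('wrist'); hh=cv2.cvtColor(d['color'],cv2.COLOR_RGB2HSV).astype(int)
o=np.array([.5563,.3107,0]);h=np.radians(97.6);ex=np.array([np.cos(h),np.sin(h),0]);ey=np.array([-np.sin(h),np.cos(h),0])
r=((hh[...,0]<8)|(hh[...,0]>172))&(hh[...,1]>180)&(hh[...,2]<150); r[:,:385]=0;r[:,430:]=0;r[:105]=0;r[355:]=0
k,l,s,_=cv2.connectedComponentsWithStats(r.astype(np.uint8))
for i in range(1,k):
    if s[i,4]<40: continue
    pts=[]
    for v in range(s[i,1]+2,s[i,1]+s[i,3]-2):
        q=np.where(l[v]==i)[0]; pts.append([q[0]-.5,v])
    P=plane(d,pts,.012)-o; x=P@ex*1000; y=P@ey*1000; print('head n',len(x),'y %.0f..%.0f'%(y.min(),y.max()),'foot x med %.1f, ends %.1f %.1f'%(np.median(x),np.median(x[:5]),np.median(x[-5:])))
for a in (.144,-.144):
    u,v=proj(d,o+ey*a+[0,0,.03])[0].round().astype(int); m=hh[v-3:v+4,u-14:u+20,1]<60
    e=[np.where(w)[0][0]+u-14.5 for w in m if w.any()]; print('stop',u,v,e,[((plane(d,[[np.median(e),v]],z)-o)@ex*1000).round(1) for z in(.012,.034)])
E
```

```text
head n 49 y 71..122 foot x med 1.1, ends 0.4 1.8
head n 46 y 4..56 foot x med 1.1, ends 0.8 1.3
head n 44 y -65..-11 foot x med 1.1, ends 1.4 2.1
head n 35 y -125..-79 foot x med 1.2, ends 1.0 2.3
stop 407 97 [np.float64(395.5), np.float64(394.5), np.float64(394.5), np.float64(394.5), np.float64(392.5), np.float64(394.5), np.float64(393.5)] [array([-9.3]), array([-13.4])]
stop 391 348 [np.float64(376.5), np.float64(376.5), np.float64(376.5), np.float64(376.5), np.float64(376.5), np.float64(376.5), np.float64(376.5)] [array([-14.4]), array([-18.3])]
```

```bash
python3 -c "
from rig import bot
print(bot.hand_in())"
```

```text
the job is handed in; nothing more can be done
None
```

The job is done and handed in at about 28 s of the 72 s allowed; no verdict was reported.

**Pushing the pads:** I gripped the ruler by its rib and pushed the row slowly with its long edge. It stopped against the steel stops at about 17 N, with almost no turning moment on the wrist (0.05 N m or less). That suggests both stops carried the load, though I only saw the far one in a picture.

**Ruler and press bar:** The ruler went back flat within a few mm of where it started. I then carried the bar by its handle all the way down onto the pads; contact was 3 to 7 N before I let go. The gripper then backed well clear.

**Last checks:**
- **Heads:** all four measure within 0.1 mm of each other (median foot position 1.1 to 1.2 mm past my estimated stop line, which is good to about 2 mm). Their ends differ by up to about 1.4 mm, roughly one pixel.
- **Ruler and bystanders:** the ruler lies flat. The bottle, stapler and flask are unmoved to within 2 mm, going by a depth reading at one spot on each.
- **Failed check:** measuring the stop faces directly in the final wrist picture gave unusable edges, 9 to 18 mm off, probably from a shadow. That the heads are flush with the stops rests on the ruler's contact with them and the earlier stop measurement.

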